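# Turn over the coated steel coupon for sampling

## Task

Two steel test coupons lie on the dark-topped bench riser; one still shows its blue coated face. Slide that one out over the riser's front edge (the long edge with the aluminium strip, on the robot's left) so that about a third of it overhangs, get under the overhanging end and turn it over, so that it ends lying flat and wholly on the riser with its bare steel face up. Do not let it fall off the riser, and leave the coupon that already shows bare steel where it is.

Things in the scene. Friction and masses are not known exactly. Their poses are not given: they have to be found in the camera images.
- blue_coupon: the coupon to turn over: loose flat steel plate, 80 long (its x) x 60 wide (y) x 6 mm thick, about 0.2 kg, one face blue, the other bare steel. Origin at the centre of the bare face; z points out through the blue face: up at the start (blue up), down at the end. At the start its x lies within 12 degrees of riser_edge's x.
- bare_coupon: bystander: a like coupon already lying on the riser with bare steel up, 80 (x) x 60 (y) x 6 mm, origin at the centre of its underside, z up. It lies beside the blue one, nearer to or farther from the robot, their centres at least 125 mm apart along the riser's edge. Leave it alone.
- riser_edge (a point): middle of the riser's upper front edge, at top height. x points from the edge over the top (to the robot's right, about -y), y along the edge, z up: the level top spans x 0 to 220, y -160 to +160 mm. Outside the edge all is free down to the bench, 100 mm below. A coupon raised at its overhanging end pivots on its far edge with little sliding (rubber); past upright it falls over inwards.
- riser: fixed bench riser, 220 deep (x) x 320 wide (y) x 100 mm high, turned so that its front faces the robot's left (+y): dark rubber top board 14 mm thick with an aluminium strip, 10 mm wide and flush, along its front edge; blue panels. Origin at the centre of its underside. Only the coupons lie on it; crucible tray, jar and crucible, under 110 mm tall, stand well off.
Not all that is in view belongs to the job. Leave any orange look-alike of the blue_coupon alone.

How it is judged:
By the outcome, as a careful person would: the job done as asked, in the order asked, and still so for the second after the job is handed in, with the robot touching nothing.
It also fails if it takes over 48 s, if anything falls off the work surface, if the arm or the gripper's body presses on something with over 40 N, if the wrist force passes 120 N, or if a joint passes its speed limit or range.

## Robot

A 7-joint arm with a two-finger parallel gripper is mounted at the origin on the work surface. World frame = base frame: x ahead of the robot, y to its left, z up, the work surface at z = 0. Lengths are in m, angles in rad, forces in N, time in s.
With the tool pointing down it reaches from about 0.4 to 0.9 m from the base axis. Payload 5.6 kg.
Tool frame: the origin (TCP) lies midway between the tips of the shut fingers; the grasp point (between the pads) lies 19 mm behind it; z points along the fingers, y is the line along which they close (so a half turn about z gives the same grasp; the last joint's range is limited). The gripper opens to 92 mm and grips with 3 to 60 N. Pads are 20 mm wide; open, the fingers measure 128 mm over their backs; the gripper's body (75 mm by 189 mm) begins 69 mm behind the grasp point.
Start: joints at [-1.278, 0.468, -0.012, 1.603, 0.006, 1.071, -0.056], TCP at [0.214, 0.614, 0.215] pointing down, gripper open.
Joint ranges: [-2.53, 2.53], [-0.31, 2.02], [-1.57, 1.55], [0.28, 2.44], [-1.29, 4.43], [0.15, 1.84], [-2.92, 2.92]. Speed limits (rad/s): [2.57, 2.57, 3.14, 3.14, 3.14, 3.14, 3.14].

## Interface

Orientations are given as a 3x3 rotation matrix whose columns are the frame's x, y, z axes.
In Python, from station import env, effector, solver, viewer, workorder, search_frame, tip_of gives the robot as it stands. Calls block until the motion is done:
- env.reach(position, orientation): joint-space move of the TCP to a pose.
- env.movel(position, frame=None, rate=0.15): straight line of the TCP; frame=None keeps the orientation; rate is the mean speed in m/s.
- env.goto_joints(angles): joint-space move.
- effector.release() and effector.grasp(squeeze=None): open the fingers fully, or close them until they stop; squeeze is the grip in N (None keeps the last).
- env.pause(seconds).
- solver.inverse_kinematics(position, orientation): joint angles nearest the present ones, or None.
- env.sense(): the state.
- viewer.read_camera(name): name is "scene" or "side" or "wrist"; returns (picture, depth): 400x640x3 uint8, red, green, blue; 400x640 float32, m along the optical axis (not along the pixel's ray), 0 where there is no reading.
- viewer.camera_info(name): a dict with "intrinsics" (3x3 intrinsics, pixels), "dist_coeffs" ([k1, k2, p1, p2, k3] as OpenCV has them; the pictures are not rectified), "eye" and "rotation" of the camera in the world; the wrist camera has in their place "T_tool_cam" (4x4, takes a point from camera to tool coordinates, whose origin is the TCP and whose axes are the flange's). Camera axes: x right, y up, looking along -z (the intrinsics and any distortion apply to the point x, -y, -z); pixel columns grow to the right and rows downward; lengths in m; the calibration is good to about 2 mm. A picture is of the moment at which its call begins: read the wrist's pose just before it. camera_info takes no time and is no camera call.
A pose or a line that the arm cannot do raises env.PlanningError and nothing moves.
- workorder.finish_job(): hands the job in; it is judged then, once.
Trained networks look in the newest picture that a camera, given by its name, has taken for a name from the list of things; names that differ only in an ending like _2 or _b are one class to them, and where a whole thing is asked for, a point or a joint stands for the part that bears it (a point fixed in the world has none). Each returns a list of dicts, best first, with "score" (0 to 1); they miss things now and then, are a little off and sometimes report something else, mostly with a low value. They report only what shows in the picture. A call takes as long as a camera call. They do not tell look-alikes from the thing itself.
- search_frame(camera, name): "at" ([x, y, z] in m, in world coordinates, good to about 4 mm: the middle of the surface that is visible of it).
- tip_of(camera, name): "at" ([x, y, z] in m, in world coordinates, good to about 4 mm: a listed point, or the origin of a listed thing).
The state is a dict: "t": time; "joint_positions": joint angles; "joint_velocities": joint speeds; "tau": joint torques, N m; "ee_pos": TCP position; "tcp_rot": TCP orientation; "wrist_force": force on the tool from outside, world axes, zero at the start; "moment": the same for the moment, N m; "gripper_width": finger opening in m; "grasp_force": force on a finger pad.
Only numpy, scipy, OpenCV 4.12 (cv2) and the standard library are available. Lean on these libraries where they do the work, as an engineer would, in place of code of your own. Each camera call takes 0.05 s, during which the arm holds its last target. There are 200 camera calls.

## Working session

There is one attempt and no reset: what is moved stays moved. The work goes in short steps, each a Python script; the robot and the scene stay as the last script left them, time stands still between calls to the robot, and variables do not carry over. Pictures are saved under pics/ and viewed, at most 10 in all, crops included, and the job is handed in when it is done.

```bash
ls; mkdir -p pics
cat > h.py <<'E'
import numpy as np, cv2
from station import env, effector, solver, viewer, workorder, search_frame, tip_of
def cloud(name, pic=None):
    s=env.sense(); im,d=viewer.read_camera(name); c=viewer.camera_info(name)
    h,w=d.shape; v,u=np.mgrid[:h,:w]
    p=cv2.undistortPoints(np.stack([u,v],-1).reshape(-1,1,2).astype(np.float64),np.array(c["intrinsics"]),np.array(c["dist_coeffs"])).reshape(h,w,2)
    P=np.stack([p[...,0]*d,-p[...,1]*d,-d],-1)
    if "eye" in c: W=P@np.array(c["rotation"]).T+np.array(c["eye"])
    else:
        T=np.array(c["T_tool_cam"]); W=(P@T[:3,:3].T+T[:3,3])@np.array(s["tcp_rot"]).T+np.array(s["ee_pos"])
    W[d<=0]=np.nan
    if pic: cv2.imwrite("pics/"+pic,im[...,::-1])
    return im,W
E
python3 - <<'E'
from h import *
ims=[]
for n in ["scene","side","wrist"]:
    im,W=cloud(n,n+"0.png"); np.save(n+"0.npy",W)
    for k in ["blue_coupon","bare_coupon","riser_edge","riser"]:
        print(n,k,[(np.round(r["at"],3),round(r["score"],2)) for r in search_frame(n,k)[:3]] if k!="riser_edge" else [(np.round(r["at"],3),round(r["score"],2)) for r in tip_of(n,k)[:3]])
    ims.append(im)
a=np.zeros((800,1280,3),np.uint8);a[:400,:640]=ims[0];a[:400,640:]=ims[1];a[400:,:640]=ims[2]
cv2.imwrite("pics/all0.png",cv2.resize(a,(800,500),interpolation=cv2.INTER_AREA)[...,::-1])
s=env.sense();print(s["t"],s["tcp_rot"],s["ee_pos"],s["wrist_force"])
E
```

```text
pics
scene blue_coupon [(array([0.422, 0.178, 0.008]), 0.86), (array([0.492, 0.02 , 0.105]), 0.78), (array([ 0.533, -0.221,  0.009]), 0.78)]
scene bare_coupon [(array([0.648, 0.039, 0.106]), 0.76)]
scene riser_edge [(array([0.556, 0.092, 0.101]), 0.57)]
scene riser [(array([ 0.645, -0.022,  0.101]), 0.93), (array([0.649, 0.039, 0.106]), 0.2)]
side blue_coupon [(array([0.489, 0.016, 0.107]), 0.85), (array([ 0.527, -0.219,  0.01 ]), 0.81), (array([0.417, 0.201, 0.005]), 0.61)]
side bare_coupon [(array([0.638, 0.037, 0.108]), 0.85), (array([ 0.559, -0.076,  0.102]), 0.75)]
side riser_edge [(array([0.55 , 0.095, 0.101]), 0.94), (array([ 0.568, -0.014, -0.   ]), 0.45)]
side riser [(array([ 0.561, -0.077,  0.097]), 0.82)]
wrist blue_coupon []
wrist bare_coupon []
wrist riser_edge []
wrist riser []
0.75 [[-9.44118449e-01  3.29606355e-01  7.62450019e-05]
 [ 3.29606360e-01  9.44118446e-01  8.54400443e-05]
 [-4.38227312e-05  1.05796360e-04 -9.99999993e-01]] [0.21424001 0.61369711 0.21461609] [ 0.65066952 -0.37156523  0.15502423]
```

View pics/all0.png

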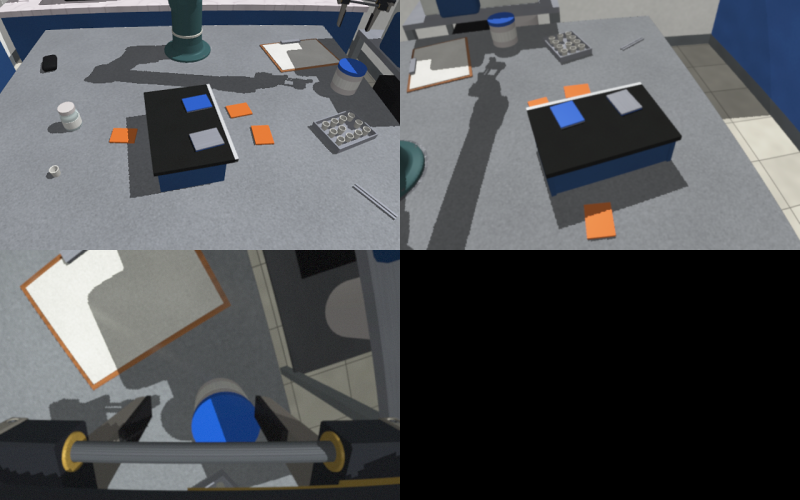

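Candidates in the composite (scene view): the blue plate on the riser at (197,103) fits: it has a blue face and lies on the dark top. The bare plate is at (207,139). The orange look-alikes at (238,110), (262,135) and (123,135) lie on the bench. I'll confirm in a crop and fit poses from depth.

```bash
cat >> h.py <<'E'
def plates(im,W):
    """blue plate, bare plate(+strip) outlines on the riser by colour and height"""
    hsv=cv2.cvtColor(im,cv2.COLOR_RGB2HSV); z=W[...,2]
    roi=(W[...,0]>.35)&(W[...,0]<.82)&(W[...,1]>-.2)&(W[...,1]<.22)
    out={}
    for n,m in dict(blue=(hsv[...,0]>100)&(hsv[...,0]<130)&(hsv[...,1]>120)&(hsv[...,2]>90)&(z>.09),
                    grey=(hsv[...,1]<70)&(hsv[...,2]>90)&(z>.09)).items():
        k,lab,st,_=cv2.connectedComponentsWithStats((m&roi).astype(np.uint8))
        for i in range(1,k):
            if st[i,4]<150: continue
            p=W[lab==i]; r=cv2.minAreaRect((p[:,:2]*1000).astype(np.float32))
            (cx,cy),(w,h),a=r
            if w<h: w,h,a=h,w,a+90
            a=(a+90)%180-90
            out.setdefault(n,[]).append((round(cx,1),round(cy,1),round(w,1),round(h,1),round(a,1),round(1000*np.median(p[:,2]),1),st[i,4]))
    return out
E
python3 - <<'E'
from h import *
for n in ["scene","side"]:
    im=cv2.imread(f"pics/{n}0.png")[...,::-1].copy(); W=np.load(n+"0.npy")
    for k,v in plates(im,W).items():
        for r in v: print(n,k,r)
    z=W[...,2]; m=(z>.096)&(z<.112)&(W[...,0]>.35)&(W[...,0]<.85)&(abs(W[...,1])<.25)
    print("top",cv2.minAreaRect((W[m][:,:2]*1000).astype(np.float32)), np.median(z[m]))
im=cv2.imread("pics/scene0.png")[120:310,210:420]
cv2.imwrite("pics/crop.png",cv2.resize(im,None,fx=3,fy=3))
E
```

```text
scene blue (488.8, 20.9, 84.9, 72.2, -75.2, np.float64(106.0), np.int32(935))
scene grey (552.5, 87.1, 320.9, 11.3, 9.4, np.float64(100.6), np.int32(673))
scene grey (638.3, 40.7, 84.5, 69.5, -74.0, np.float64(106.0), np.int32(1335))
top ((569.8277587890625, -15.562606811523438), (323.610595703125, 219.4151153564453), 9.459200859069824) 0.10035025950423582
side blue (492.7, 26.2, 91.8, 64.4, -75.3, np.float64(105.7), np.int32(1523))
side grey (551.0, 88.7, 320.3, 18.5, 8.9, np.float64(100.2), np.int32(891))
side grey (641.8, 45.3, 90.3, 67.6, -74.2, np.float64(105.9), np.int32(1325))
top ((569.3126831054688, -14.743133544921875), (322.8897705078125, 224.2311248779297), 9.675713539123535) 0.1000537762539615
```

View pics/crop.png

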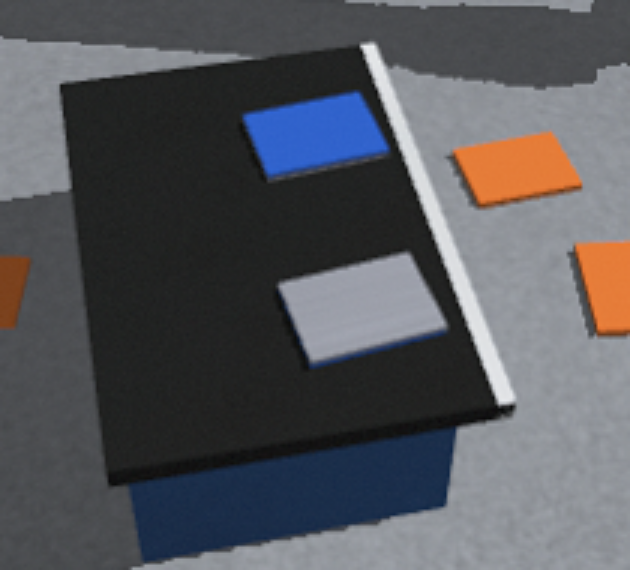

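The crop shows the blue plate on the dark top at crop (315,135) and the bare one at (360,310), with the strip on the right. Orange plates are only on the bench. All of this matches the fits, so blue is the target. Next: straddle its 60 mm width, drag it out by a light grip and square it to the edge.

```bash
cat >> h.py <<'E'
a=np.radians(9.5); D=np.array([np.sin(a),-np.cos(a),0]); Y=np.array([np.cos(a),np.sin(a),0]); E0=np.array([.5514,.0935,.1003])
def ew(x,y,z): return E0+D*x/1000+Y*y/1000+np.array([0,0,z/1000])
def we(p): q=np.array(p)-E0; return np.round(1000*np.array([q@D,q@Y,q[2]]),1)
def down(yang,flip=1):
    y=flip*np.array([np.cos(yang),np.sin(yang),0]); z=np.array([0,0,-1.]); return np.stack([np.cross(y,z),y,z],1)
def horiz(pitch,flip=1):
    "tool pointing inward, pitched down by pitch deg, closing along edge"
    p=np.radians(pitch); z=D*np.cos(p)-np.array([0,0,np.sin(p)]); y=flip*Y; return np.stack([np.cross(y,z),y,z],1)
E
python3 - <<'E'
from h import *
print(np.round(viewer.camera_info("wrist")["T_tool_cam"],3))
for f in (1,-1):
    print(f,solver.inverse_kinematics(np.array([.4905,.022,.2]),down(np.radians(14.8),f)))
    for p in (-10,0,10,20,30,45):
        r=[solver.inverse_kinematics(ew(x,-71,z),horiz(p,f)) for x,z in ((-80,-20),(-10,-20),(10,45),(53,63),(75,60))]
        print(f,p,[q is not None for q in r], None if r[1] is None else np.round(r[1],2))
im,W=cloud("side"); W2=W.copy(); W2[W[...,2]<.1035]=np.nan
print(plates(im,W2)); im,W=cloud("scene"); W[W[...,2]<.1035]=np.nan; print(plates(im,W))
E
```

```text
[[-0.     0.968  0.249  0.07 ]
 [ 1.     0.     0.     0.   ]
 [ 0.     0.249 -0.968 -0.17 ]
 [ 0.     0.     0.     1.   ]]
1 [-0.61270642  0.22818572  0.57756246  2.02866605 -0.15508868  0.92657355
  0.30483813]
1 -10 [True, True, True, True, True] [-1.25  1.34  0.54  1.73  0.63  1.52 -1.08]
1 0 [True, True, True, True, True] [-1.25  1.22  0.54  1.78  0.6   1.41 -1.05]
1 10 [True, True, True, True, True] [-1.24  1.11  0.55  1.84  0.57  1.3  -1.02]
1 20 [True, True, True, True, True] [-1.22  0.99  0.55  1.89  0.54  1.19 -0.97]
1 30 [True, True, True, True, True] [-1.2   0.88  0.56  1.94  0.5   1.08 -0.91]
1 45 [True, True, True, True, True] [-1.14  0.72  0.58  2.01  0.41  0.92 -0.77]
-1 [-1.15732592  0.51624095  1.37177167  2.05159067 -0.58791241  1.06014815
 -2.38277941]
-1 -10 [True, True, True, True, True] [-0.99  1.24  0.21  1.71  0.84  1.73  1.85]
-1 0 [True, True, True, True, True] [-0.82  1.11 -0.01  1.75  0.93  1.75  1.78]
-1 10 [True, True, True, True, True] [-0.66  1.02 -0.22  1.8   1.    1.74  1.74]
-1 20 [True, True, True, True, True] [-0.65  0.91 -0.19  1.85  0.95  1.57  1.8 ]
-1 30 [True, True, True, True, True] [-0.64  0.8  -0.17  1.9   0.9   1.41  1.88]
-1 45 [True, True, True, True, True] [-0.58  0.65 -0.14  1.98  0.81  1.17  2.01]
{'blue': [(491.9, 20.5, 82.9, 60.2, -75.7, np.float64(105.8), np.int32(1409))], 'grey': [(639.9, 40.8, 82.6, 61.4, -73.8, np.float64(105.9), np.int32(1262))]}
{'blue': [(494.0, 19.5, 80.5, 63.3, -75.1, np.float64(106.1), np.int32(883))], 'grey': [(642.0, 39.5, 81.0, 62.7, -74.1, np.float64(106.1), np.int32(1285))]}
```

Run:
```python
from h import *
R0=down(np.radians(14.7)); c=we([.493,.020,.1]); print("coupon edge frame",c)
env.reach(np.array([.493,.020,.20]),R0)
env.movel(np.array([.493,.020,.1025]),rate=.1); print(env.sense()["wrist_force"])
effector.grasp(12); s=env.sense(); print(s["gripper_width"],s["grasp_force"],s["wrist_force"])
env.movel(ew(13,c[1],2.2),frame=down(a),rate=.05); s=env.sense(); print(we(s["ee_pos"]),s["gripper_width"],s["wrist_force"])
effector.release(); env.movel(ew(13,c[1],120),rate=.15)
env.reach(ew(-130,c[1],120),horiz(15)); print(env.sense()["t"])
for n in ("side","scene"):
    im,W=cloud(n,n+"1.png"); W[W[...,2]<.1035]=np.nan
    for k,v in plates(im,W).items():
        for r in v: print(n,k,r,we([r[0]/1e3,r[1]/1e3,.1]))
i=np.hstack([cv2.imread("pics/scene1.png")[80:320,180:500],cv2.imread("pics/side1.png")[80:320,180:500]])
cv2.imwrite("pics/m1.png",cv2.resize(i,(800,300)))
```

```text
coupon edge frame [ 62.9 -69.7  -0.3]
[ 0.66086909  0.45163154 -0.21767421]
0.05976558144351231 12.000073045492172 [-0.10477403  0.35740991  2.52959241]
[ 12.6 -69.5   2.3] 0.05945559768394382 [-0.34226257  0.74012381  2.66989763]
8.55
side blue (484.8, 71.2, 83.9, 59.3, -80.1, np.float64(105.9), np.int32(1198)) [ 11.  -69.4  -0.3]
side grey (640.0, 40.9, 82.9, 62.1, -74.8, np.float64(105.9), np.int32(1269)) [66.5 78.7 -0.3]
scene blue (487.2, 69.6, 80.4, 62.6, -80.8, np.float64(106.1), np.int32(861)) [ 13.  -67.3  -0.3]
scene grey (642.6, 39.6, 80.2, 63.4, -74.5, np.float64(106.1), np.int32(1278)) [68.2 81.1 -0.3]
```

View pics/m1.png

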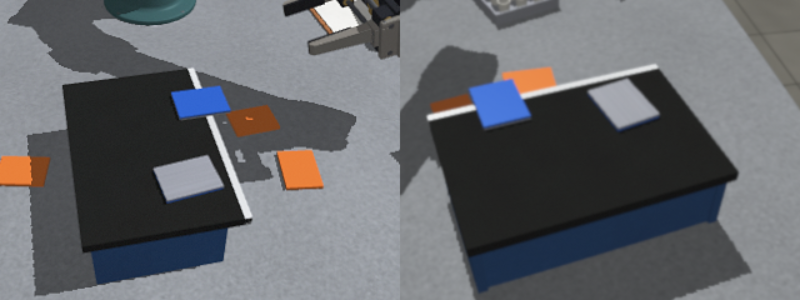

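The blue plate is now square and overhangs the strip by about 28 mm: left picture (200,102), right picture (500,103). The bare plate has not moved. Next I'll close the fingers and go in under the overhang.

Run:
```python
from h import *
y=-69; R=horiz(15); effector.grasp(10)
env.movel(ew(-110,y,-10),frame=R,rate=.25)
env.movel(ew(-85,y,-26),frame=R); env.movel(ew(-12,y,-26),rate=.1)
s=env.sense(); print(s["t"],we(s["ee_pos"]),s["wrist_force"])
f0=np.array(s["wrist_force"])
for th in (0,8,16,26,36,46):
    t=np.radians(th); env.movel(ew(52-61*np.cos(t)-2.6,y,61*np.sin(t)-9.7),rate=.06)
    s=env.sense(); print(th,we(s["ee_pos"]),np.round(np.array(s["wrist_force"])-f0,2))
im,W=cloud("side","side2.png");im2,W=cloud("scene","scene2.png")
i=np.hstack([im2[80:320,180:500],im[80:320,180:500]])[...,::-1]
cv2.imwrite("pics/m2.png",cv2.resize(i,(800,300)))
```

```text
11.9 [-12.7 -68.8 -26.3] [-0.30488916  0.10015277  0.55227526]
0 [-12.1 -68.8  -9.6] [-0.08  0.4  -1.38]
8 [-11.  -68.9  -0.9] [ 0.13  0.39 -1.37]
16 [ -9.1 -69.    7.4] [-0.43 -0.15 -2.05]
26 [ -5.3 -69.   17.4] [ 0.09  0.39 -2.17]
36 [  0.3 -69.   26.5] [-0.63 -0.23 -2.54]
46 [  7.4 -69.   34.6] [ 0.3   1.5  -0.76]
```

View pics/m2.png

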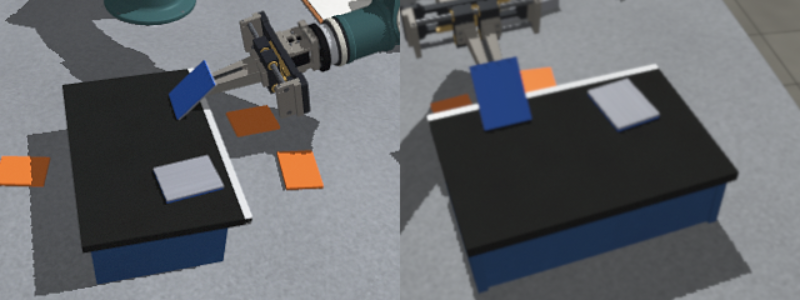

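The plate is tilted up about 45–50° on the fingertips (left picture (192,90)), with its far edge still on the rubber. I'll carry on along the arc.

Run:
```python
from h import *
y=-69
for th in (56,66,76,84,92,100,106):
    t=np.radians(th); env.movel(ew(52-61*np.cos(t)-2.6,y,61*np.sin(t)-9.7),rate=.06)
    s=env.sense(); print(th,we(s["ee_pos"]),np.round(s["wrist_force"],2))
env.pause(.4)
env.movel(ew(0,y,75),rate=.15); env.movel(ew(-110,y,100),rate=.25); print(env.sense()["t"])
for n in ("side","scene"):
    im,W=cloud(n,n+"3.png"); W[W[...,2]<.1035]=np.nan
    for k,v in plates(im,W).items():
        for r in v: print(n,k,r,we([r[0]/1e3,r[1]/1e3,.1]))
i=np.hstack([cv2.imread("pics/scene3.png")[80:320,180:500],cv2.imread("pics/side3.png")[80:320,180:500]])
cv2.imwrite("pics/m3.png",cv2.resize(i,(800,300)))
```

```text
56 [ 15.8 -69.   41.3] [ 0.69  0.91 -0.62]
66 [ 25.2 -69.1  46.4] [-0.54  1.18  0.39]
76 [ 35.3 -69.2  49.7] [ 0.03 -0.39 -0.48]
84 [ 43.6 -69.2  51.2] [ 0.29 -0.51  0.82]
92 [ 52.1 -69.2  51.4] [-0.17  0.25 -0.69]
100 [ 60.5 -69.2  50.5] [-0.59  0.09  0.77]
106 [ 66.7 -69.2  49. ] [-0.43 -0.42  0.14]
17.7167
side grey (640.3, 40.6, 82.4, 61.8, -74.1, np.float64(106.0), np.int32(1264)) [66.8 78.9 -0.3]
side grey (498.8, -16.6, 82.6, 60.8, -79.6, np.float64(105.8), np.int32(1575)) [ 99.9 -70.1  -0.3]
scene grey (502.4, -17.8, 80.8, 64.5, -80.9, np.float64(106.0), np.int32(898)) [101.7 -66.7  -0.3]
scene grey (642.6, 39.6, 80.4, 61.4, -74.6, np.float64(106.1), np.int32(1286)) [68.2 81.1 -0.3]
```

View pics/m3.png

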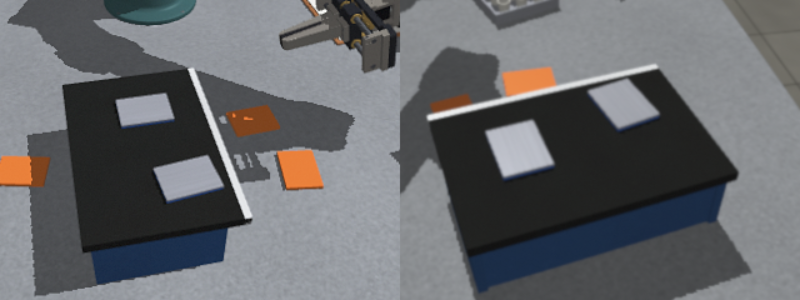

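The plate lies flat with its bare face up and wholly on the riser: left picture (145,110), right picture (520,148), edge frame x ≈ 100, y ≈ -69. The bare coupon has not moved and the gripper is clear.

```bash
python3 -c "
from h import *
print(workorder.finish_job())"
```

```text
the job is handed in; nothing more can be done
None
```

The job is handed in: the blue coupon was slid out to about a third overhang and turned over from beneath, and it now lies flat and wholly on the riser, bare steel up, with the other coupon where it was; about 18 s of the 48 s were used.

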